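Third hand for a display module on the pressing stand

TASK

Take the larger of the two display modules out of the slotted rack, stand it on the ledge of the pressing stand so that it leans centred against the sloped sprung backrest, foot close up to it, with its dotted display face outwards, and let go so that it leans there by itself. Then press on its display face so that it sits flat on the backrest, and push the backrest about half-way back (10 of its 20 mm, about 11 N), never to its end stop, with the module still standing on the ledge. Hold that steadily for at least two seconds and finish while still pressing, so a colleague can fasten the clips; leave everything else where it is.

Things in the scene. Friction and masses are not known exactly. Their poses are not given: they have to be found in the camera images.
- panel: the larger display module: flat black slab 140 mm wide (y) x 120 mm high (z) x 14 mm thick (x), 0.2 to 0.4 kg; white dots on its front face, which looks to its own -x, aluminium plate on its back (+x). Starts upright in one of the rack's two slots, to be pulled straight up. Origin: centre of its bottom face; z up along the slab
- panel_front (a point): centre of the larger module's dotted front face, 60 mm above its bottom edge; the axes are the module's. Pressing does not slide the module's foot along the ledge: set its foot within 5 mm of the backrest when leaning it
- spare: the smaller display module, 80 mm wide x 90 mm high x 14 mm thick, upright in the other slot of the rack; same axes; to be left alone
- rack: fixed grey slotted rack, 150 mm (x) x 170 mm (y); base 8 mm thick, two slots along its y at x = -40 and +40 mm, each 17 mm wide between fences whose tops are 30 mm above the table; the modules stand on the 8 mm base. Origin: centre of its underside, on the table
- stand: fixed base of the pressing stand, 170 (x) x 190 mm (y), 14 mm thick; front = its -x. On it slides the sprung carriage (ledge and backrest in one). Behind the backrest an upright, x 67 to 81 mm, 86 mm high. Scale cheek 44 mm high at y 84 to 90, x 15 to 75 mm. Origin: centre of its underside, on the table
- rest_pad: sprung carriage: black backrest face 120 mm wide (y) x 70 mm high (z), leaning back 15 deg (0.262 rad): z up the slope, x into the backrest. Origin: middle of the face's lower edge, 34 mm above the table, over the stand's origin at rest. Its level ledge in front, top 30 mm above the table, 160 mm wide, ends at x -56 mm in an 8 mm lip. A module flat on it has the same axes, origin at x -7 mm
- backrest (a joint): how far the carriage (backrest with its ledge) is pushed back, m: 0 at rest to 0.020 at the end stop, sliding horizontally along the stand's +x. Spring: 3.2 N to start moving, then 0.8 N more per mm (11.2 N at 10 mm); light damping. A steel pointer beside it travels along a scale with a mark every 5 mm
- bottle: clear bottle, 40 mm diameter, 95 mm high, between rack and stand; bystander, origin under its centre
- tin: aluminium solder tin, 44 mm diameter, 30 mm high, behind the stand; bystander, origin under its centre
- jar: small amber jar, 36 mm diameter, 36 mm high, in front of the stand; bystander, origin under its centre
- driver: screwdriver, 160 mm long, lying in front of the rack; bystander
- spool: copper spool, 56 mm diameter, 22 mm high, behind the rack; bystander, origin under its centre
- tub: clear plastic tub, 110 mm diameter, 55 mm high, beyond the bottle, far from the robot; bystander, origin under its centre
There are look-alikes about, which are no part of the job. What is shaped like the panel but orange or purple is not meant.

How it is judged:
By the outcome, as a careful person would: the job done as asked, in the order asked, and still so for the second after the job is handed in, while the arm keeps its last pose, push and grip.
It also fails if it takes over 56 s, if anything falls off the work surface, if the arm or the gripper's body presses on something with over 40 N, if the wrist force passes 120 N, or if a joint passes its speed limit or range.

ROBOT

A 7-joint arm with a two-finger parallel gripper is mounted at the origin on the work surface. World frame = base frame: x ahead of the robot, y to its left, z up, the work surface at z = 0. Lengths are in m, angles in rad, forces in N, time in s.
With the tool pointing down it reaches from about 0.35 to 0.9 m from the base axis. Payload 8.1 kg.
Tool frame: the origin (TCP) lies between the finger pads; the fingertips stand 17 mm ahead of it and the grasp point (between the pads) lies 2 mm behind it; z points along the fingers, y is the line along which they close (so a half turn about z gives the same grasp; the last joint's range is limited). The gripper opens to 92 mm and grips with 3 to 60 N. Pads are 19 mm wide; open, the fingers measure 130 mm over their backs; the gripper's body (75 mm by 190 mm) begins 47 mm behind the grasp point.
Start: joints at [-1.288, 0.434, 0.025, 1.573, -0.012, 1.134, -0.075], TCP at [0.235, 0.579, 0.211] pointing down, gripper open.
Joint ranges: [-2.62, 2.62], [-0.44, 2.09], [-1.27, 1.32], [0.08, 2.57], [-1.32, 4.46], [0.12, 2], [-2.74, 2.74]. Speed limits (rad/s): [2.22, 2.22, 3.01, 3.01, 3.14, 3.14, 3.14].

INTERFACE

Orientations are given as a 3x3 rotation matrix whose columns are the frame's x, y, z axes.
In Python, from station import bot gives the robot as it stands. Calls block until the motion is done:
- bot.move_to(position, orientation): joint-space move of the TCP to a pose.
- bot.line_to(position, attitude=None, feed=0.15): straight line of the TCP; attitude=None keeps the orientation; feed is the mean speed in m/s.
- bot.set_joints(angles): joint-space move.
- bot.move_gripper(opening, strength=None): opening from 0.0 (shut) to 1.0 (fully open); strength is the grip in N (None keeps the last); returns when the fingers have stopped.
- bot.wait(seconds).
- bot.inverse_kinematics(position, orientation): joint angles nearest the present ones, or None.
- bot.observe(): the state.
- bot.capture(name): name is "scene" or "top" or "wrist"; returns (picture, depth): 480x640x3 uint8, red, green, blue; 480x640 float32, m along the optical axis (not along the pixel's ray), 0 where there is no reading.
- bot.calibration(name): a dict with "intrinsics" (3x3 intrinsics, pixels), "distortion" ([k1, k2, p1, p2, k3] as OpenCV has them; the pictures are not rectified), "position" and "attitude" of the camera in the world. Camera axes: x right, y up, looking along -z (the intrinsics and any distortion apply to the point x, -y, -z); pixel columns grow to the right and rows downward; lengths in m; the calibration is good to about 2 mm. A picture is of the moment at which its call begins: read the wrist's pose just before it. calibration takes no time and is no camera call; for the wrist camera it gives the pose at the moment of the call.
A pose or a line that the arm cannot do raises bot.IKError and nothing moves.
- bot.job_done(): hands the job in; it is judged then, once.
The state is a dict: "clock": time; "q": joint angles; "qd": joint speeds; "joint_efforts": joint torques, N m; "ee_pos": TCP position; "eef_rot": TCP orientation; "ft_force": force on the tool from outside, world axes, zero at the start; "wrist_torque": the same for the moment, N m; "finger_gap": opening from 0.0 (shut) to 1.0 (fully open); "grasp_force": force on a finger pad.
Only numpy, scipy, OpenCV 4.12 (cv2) and the standard library are available. Lean on these libraries where they do the work, as an engineer would, in place of code of your own. Each camera call takes 0.05 s, during which the arm holds its last target. There are 200 camera calls.

## Working session

There is one attempt and no reset: what is moved stays moved. The work goes in short steps, each a Python script; the robot and the scene stay as the last script left them, time stands still between calls to the robot, and variables do not carry over. Pictures are saved under pics/ and viewed, at most 10 in all, crops included, and the job is handed in when it is done.

```bash
ls; mkdir -p pics; python3 - <<'E'
from station import bot
import cv2,numpy as np
for n in("scene","top"):
    p,d=bot.capture(n); cv2.imwrite(f"pics/{n}0.png",p[...,::-1]); np.savez(f"{n}0.npz",p=p,d=d)
    c=bot.calibration(n); print(n,c)
E
```

```text
pics
scene {'intrinsics': array([[483.84213457,   0.        , 320.63337717],
       [  0.        , 483.84213457, 249.20998959],
       [  0.        ,   0.        ,   1.        ]]), 'distortion': array([0.00046726, 0.        , 0.        , 0.        , 0.        ]), 'position': array([0.98804286, 0.23827462, 0.74447943]), 'attitude': array([[-0.43257805, -0.68552915,  0.58559886],
       [ 0.90158634, -0.33198999,  0.27735307],
       [ 0.00427934,  0.64794478,  0.76167529]])}
top {'intrinsics': array([[441.72872088,   0.        , 323.28572026],
       [  0.        , 441.72872088, 238.98420956],
       [  0.        ,   0.        ,   1.        ]]), 'distortion': array([-0.07733416,  0.        ,  0.        ,  0.        ,  0.        ]), 'position': array([ 0.42149403, -0.02266648,  0.88339255]), 'attitude': array([[-0.02654467,  0.99274607, -0.11726302],
       [-0.99960806, -0.02740404, -0.00572206],
       [-0.00889403,  0.11706517,  0.99308441]])}
```

View pics/scene0.png

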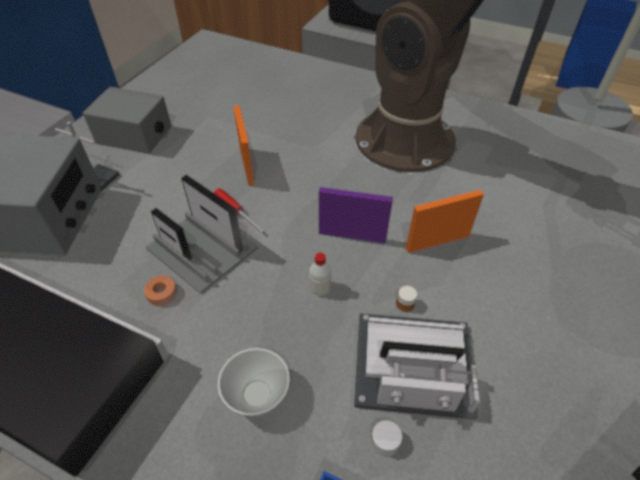

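View pics/top0.png

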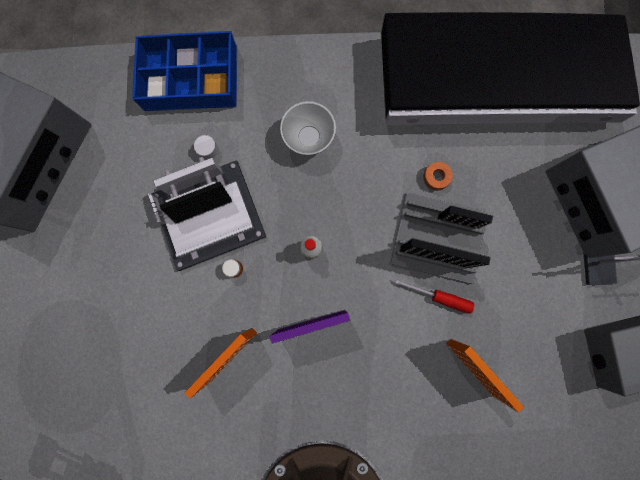

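The scene view shows the larger module at (212,213), the smaller at (170,235), and the stand at (415,360). In the top view the larger module is at (445,255), the smaller at (465,215), and the stand at (205,210). Look-alikes in the top view are orange at (220,362), orange at (485,375) and purple at (310,327), plus the spare at (465,215). My choice is the black slab at (445,255); next I check it in close crops.

```bash
cat > h.py <<'E'
import numpy as np,cv2
def world(px,depth,c):
    px=np.asarray(px,float).reshape(-1,1,2)
    n=cv2.undistortPoints(px,c["intrinsics"],c["distortion"])[:,0]
    d=np.asarray(depth,float).reshape(-1,1)
    P=np.hstack([n[:,:1]*d,-n[:,1:]*d,-d])
    return P@c["attitude"].T+c["position"]
def cloud(d,c):
    v,u=np.mgrid[:d.shape[0],:d.shape[1]]
    return world(np.stack([u,v],-1).reshape(-1,2),d.ravel(),c).reshape(*d.shape,3)
def pix(P,c):
    q=(np.atleast_2d(P)-c["position"])@c["attitude"]*[1,-1,-1]
    return cv2.projectPoints(q,np.zeros(3),np.zeros(3),c["intrinsics"],c["distortion"])[0][:,0]
def rz(a):
    c,s=np.cos(a),np.sin(a); return np.array([[c,-s,0],[s,c,0],[0,0,1.]])
E
python3 - <<'E'
from h import *
from station import bot
T=np.load("top0.npz");S=np.load("scene0.npz")
def crop(p,u,v,w,h,k): return cv2.resize(p[v:v+h,u:u+w,::-1],(w*k,h*k),interpolation=cv2.INTER_CUBIC)
a=crop(T["p"],385,180,130,105,3);b=crop(S["p"],135,165,130,130,3)
c=crop(T["p"],140,140,130,140,3);d=crop(S["p"],345,300,145,125,3)
im=np.zeros((800,800,3),np.uint8)
A=np.zeros((600,800,3),np.uint8)
def put(x,u,v): x=cv2.resize(x,None,fx=.75*1.0,fy=.75); A[v:v+x.shape[0],u:u+x.shape[1]]=x[:600-v]
A[0:300,0:390]=a[:300]; A[0:300,400:790]=b[40:340]; A[300:600,0:390]=c[40:340]; A[300:600,400:800]=d[:300,:400]
cv2.imwrite("pics/crop1.png",A)
for n,D in(("top",T),("scene",S)):
    W=cloud(D["d"],bot.calibration(n)); ok=D["d"]>0
    for nm,x0,x1,y0,y1 in(("rack",.25,.62,-.45,-.1),("stand",.3,.62,.08,.42)):
        m=ok&(W[...,0]>x0)&(W[...,0]<x1)&(W[...,1]>y0)&(W[...,1]<y1)
        for lo,hi in((-.01,.004),(.005,.011),(.011,.018),(.024,.036),(.036,.06),(.06,.09),(.09,.11),(.11,.135)):
            q=W[m&(W[...,2]>lo)&(W[...,2]<hi)]
            if len(q)>15:
                r=cv2.minAreaRect(q[:,:2].astype(np.float32)*1000)
                print(n,nm,lo,hi,len(q),np.round(q.mean(0),4),np.round(r[0],1),np.round(r[1],1),round(r[2],1))
E
```

```text
top rack -0.01 0.004 24060 [ 0.4136 -0.2773 -0.0014] [ 435. -275.] [350. 370.] 90.0
top rack 0.005 0.011 2937 [ 0.5188 -0.241   0.0072] [ 443.2 -238.5] [183.8 355.1] 81.2
top rack 0.011 0.018 390 [ 0.4492 -0.232   0.0146] [ 438.9 -239.1] [167.5 362.5] 84.5
top rack 0.024 0.036 936 [ 0.498  -0.2464  0.0284] [ 423.1 -238. ] [168.9 328.6] 84.0
top rack 0.036 0.06 367 [ 0.4526 -0.26    0.0483] [ 412.4 -239. ] [151.4 313.4] 86.1
top rack 0.06 0.09 487 [ 0.4538 -0.2589  0.0752] [ 412.1 -239.2] [151.  315.6] 86.6
top rack 0.09 0.11 609 [ 0.4931 -0.2713  0.0978] [ 412.5 -239.4] [153.7 313.6] 85.5
top rack 0.11 0.135 1209 [ 0.4078 -0.2549  0.1227] [ 393.8 -278.6] [297.5 113.8] 24.6
top stand -0.01 0.004 19540 [ 0.4301  0.259  -0.0016] [460. 250.] [340.  319.9] 90.0
top stand 0.005 0.011 299 [0.5153 0.1928 0.0096] [481.6 180.3] [343.4 191.5] 20.2
top stand 0.011 0.018 1437 [0.5307 0.1966 0.0133] [482.4 180.4] [353.  190.4] 20.1
top stand 0.024 0.036 2880 [0.5494 0.2054 0.0293] [493.8 175.2] [357.2 166.4] 27.3
top stand 0.036 0.06 787 [0.5548 0.2215 0.0443] [494.9 180.3] [358.3 155.1] 29.3
top 
[... 910 characters left out ...]
393.6 -276.9] [296.  115.7] 25.0
scene stand -0.01 0.004 20046 [0.4468 0.2781 0.0006] [460. 250.] [340.  319.9] 90.0
scene stand 0.005 0.011 152 [0.4237 0.1654 0.008 ] [457.  263.3] [323.6 302. ] 86.7
scene stand 0.011 0.018 1314 [0.5315 0.2019 0.0146] [485.8 183.5] [352.2 189.9] 19.8
scene stand 0.024 0.036 3448 [0.5508 0.2096 0.0308] [492.4 180.1] [349.7 164.8] 24.3
scene stand 0.036 0.06 1248 [0.4987 0.2105 0.0433] [492.6 185.3] [350.6 162.5] 26.0
scene stand 0.06 0.09 1001 [0.4993 0.2033 0.0763] [464.  200.6] [329.9 119. ] 9.4
scene stand 0.09 0.11 1109 [0.534  0.2087 0.0983] [465.7 176.9] [310.8 118.4] 19.3
scene stand 0.11 0.135 333 [0.3254 0.149  0.118 ] [321.8 149.9] [16.5 72.2] 45.6
```

View pics/crop1.png

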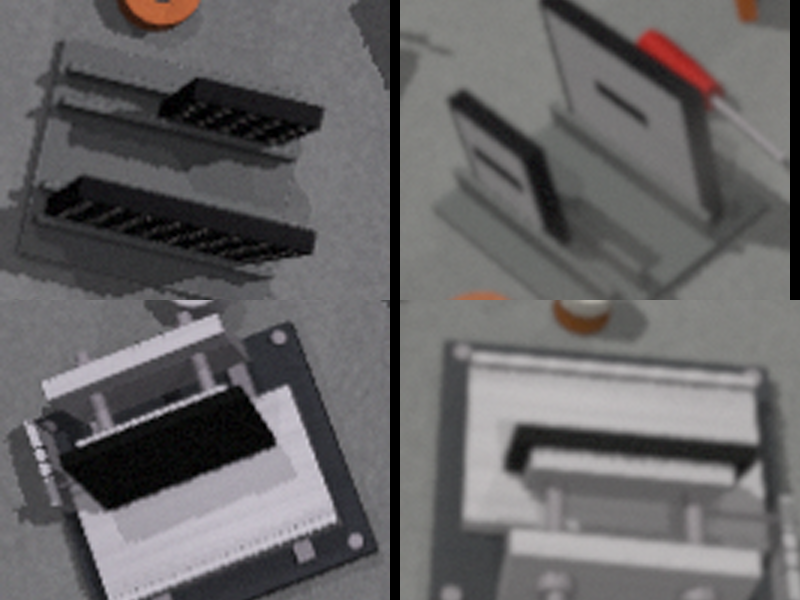

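```bash
python3 - <<'E'
from h import *
from station import bot
D={n:np.load(n+"0.npz") for n in("top","scene")}
def sel(n,lo,hi,cx,cy,r):
    d=D[n]["d"];W=cloud(d,bot.calibration(n))
    m=(d>0)&(W[...,2]>lo)&(W[...,2]<hi)&(np.hypot(W[...,0]-cx,W[...,1]-cy)<r)
    n_,l,s,c=cv2.connectedComponentsWithStats(m.astype(np.uint8),connectivity=8)
    i=1+np.argmax(s[1:,4]); return W[l==i],s[i]
def rect(nm,n,*a):
    q,s=sel(n,*a); r=cv2.minAreaRect(q[:,:2].astype(np.float32)*1000)
    print(nm,n,len(q),"px",s[:4],"med z",np.round(np.median(q[:,2]),4),"c",np.round(r[0],1),np.round(r[1],1),round(r[2],2),"mean",np.round(q.mean(0),4))
for n in D:
    rect("panel top",n,.122,.135,.46,-.25,.09)
    rect("spare top",n,.092,.105,.52,-.29,.08)
    rect("ledge",n,.025,.035,.48,.2,.12)
    rect("base",n,.010,.019,.52,.2,.14)
    rect("upright top",n,.08,.092,.59,.24,.1)
    rect("upright top b",n,.083,.09,.59,.24,.1)
    rect("bottle",n,.06,.12,.42,.0,.07)
    rect("jar",n,.028,.042,.38,.15,.06)
    rect("tin",n,.023,.035,.63,.22,.06)
# backrest plane: dark pixels in top view
d=D["top"]["d"];p=D["top"]["p"];W=cloud(d,bot.calibration("top"))
m=(p.max(2)<40)&(d>0)&(W[...,2]>.036)&(np.hypot(W[...,0]-.53,W[...,1]-.21)<.1)
nn,l,s,c=cv2.connectedComponentsWithStats(m.astype(np.uint8));i=1+np.argmax(s[1:,4]);q=W[l==i]
for _ in range(4):
    mu=q.mean(0);v=np.linalg.svd(q-mu,full_matrices=False)[2];r=(q-mu)@v[2];q=q[abs(r)<2.5*r.std()]
nv=v[2]*np.sign(v[2][0]); print("plane",s[i],len(q),mu,nv,"yaw",np.degrees(np.arctan2(nv[1],nv[0])),"tilt",np.degrees(np.arcsin(-nv[2])),r.std(),q.min(0),q.max(0))
yaw=np.arctan2(nv[1],nv[0]); L=(q-mu)@rz(yaw); print("lateral",np.percentile(L,[0.5,50,99.5],axis=0), "mu local", mu)
E
```

```text
panel top top 666 px [411 238  80  27] med z 0.1267 c [ 484.1 -237.6] [139.7  15. ] 74.23 mean [ 0.4839 -0.2373  0.1267]
spare top top 353 px [448 206  45  18] med z 0.0967 c [ 552.5 -286.8] [80.6 15.3] 74.63 mean [ 0.5521 -0.2867  0.0966]
ledge top 2194 px [167 204  86  53] med z 0.0287 c [555.8 207.9] [ 71.1 161.2] 19.76 mean [0.5526 0.2111 0.0288]
base top 1783 px [161 175 104  96] med z 0.0129 c [572.7 213.9] [153.4 191.3] 20.4 mean [0.5454 0.1874 0.0132]
upright top top 492 px [154 158  61  29] med z 0.0844 c [650.2 241.1] [ 16.3 120.8] 19.45 mean [0.6498 0.2402 0.0843]
upright top b top 398 px [154 158  60  29] med z 0.0848 c [650.1 240.8] [ 15.6 119.7] 19.77 mean [0.6497 0.2415 0.0849]
bottle top 480 px [295 311  54  22] med z 0.1177 c [366.4 -12.6] [15.2 93.9] 15.01 mean [ 0.3682 -0.0129  0.1121]
jar top 14 px [249 330   6   9] med z 0.0381 c [344. 123.] [16.2  7. ] 6.23 mean [0.3451 0.1231 0.0353]
tin top 193 px [193 203  35  16] med z 0.0288 c [580.4 202. ] [13.5 72.9] 19.75 mean [0.5817 0.2019 0.0291]
panel top scene 486 px [181 175  55  39] med z 0.1277 c [ 481.7 -236. ] 
[... 734 characters left out ...]
[ 0.3697 -0.0114  0.0925]
jar scene 106 px [407 235  24  10] med z 0.0352 c [336.2 142.8] [13.6 44.6] 26.46 mean [0.3375 0.141  0.0352]
tin scene 508 px [400 365  40  17] med z 0.0305 c [602.6 231.9] [21.6 63. ] 20.4 mean [0.6035 0.2317 0.0304]
plane [ 160  183   71   40 1417] 1233 [0.59080616 0.21921597 0.07256395] [ 0.90442121  0.32815953 -0.27264189] yaw 19.942759957161176 tilt 15.821535178498841 0.0009876375390691567 [0.56264177 0.16117337 0.03608959] [0.61874915 0.27696517 0.10306852]
lateral [[-1.01985272e-02 -5.84910085e-02 -3.58899940e-02]
 [-2.25907145e-04 -5.58303769e-05  1.45490116e-04]
 [ 1.00571027e-02  5.85476601e-02  2.93688012e-02]] mu local [0.59080616 0.21921597 0.07256395]
```

The top-left crop shows the chosen slab at (180,220) with white dots on the face towards the robot, and the top-right crop at (630,100) shows its grey back plate. So it is the black 140 mm module. The two views agree to 2 mm on panel, rack and stand, and the heights come out as expected (128, 98, 86 and 30 mm). Next I check that the poses can be reached.

```bash
cat >> h.py <<'E'
PT=np.array([.4828,-.2366,.008]); PY=np.radians(-15.5)      # panel bottom centre, yaw
SO=np.array([.5800,.2163,0]); SY=np.radians(19.8); TL=np.radians(15)
def ry(a):
    c,s=np.cos(a),np.sin(a); return np.array([[c,0,s],[0,1,0],[-s,0,c]])
GR=np.array([[0,1,0],[1,0,0],[0,0,-1.]])          # tool in panel axes
FL=np.diag([-1,-1,1.])
GH=.100                                            # grasp point above panel bottom
RP0=rz(PY); RP1=rz(SY)@ry(TL)
def tcp_for(origin,Rp):  # TCP 2 mm ahead of the grasp point
    return origin+Rp@[0,0,GH-.002]
def S(x,y,z): return SO+rz(SY)@[x,y,z]
# module flat on rest pad, standing on ledge
ORG1=S(0,0,.034)+RP1@[-.007,0,-.004/np.cos(TL)]
def press_rot(phi,k=1):
    z=rz(SY)@[np.cos(phi),0,-np.sin(phi)]; y=rz(SY)@[0,k,0]; return np.column_stack([np.cross(y,z),y,z])
E
python3 - <<'E'
from h import *
from station import bot
o=bot.observe();print(o["clock"],o["ft_force"],o["eef_rot"].round(2).tolist(),o["finger_gap"])
for k,F in(("a",np.eye(3)),("b",FL)):
    for nm,org,R in(("pick",PT,RP0),("lift",PT+[0,0,.17],RP0),("over",ORG1+[0,0,.15],RP1),("place",ORG1,RP1)):
        q=bot.inverse_kinematics(tcp_for(org,R),R@GR@F); print(k,nm,tcp_for(org,R).round(3),None if q is None else np.round(q,2))
pf=ORG1+RP1@[-.007,0,.055]; print("pf",pf)
for k in(1,-1):
  for deg in(0,15,30,40,50,60):
    R=press_rot(np.radians(deg),k)
    qs=[bot.inverse_kinematics(pf-R[:,2]*.017+rz(SY)@[dx,0,0],R) for dx in(-.08,0,.02)]
    print(k,deg,[None if q is None else np.round(q,2).tolist() for q in qs])
E
```

```text
0.1 [0.07067224 0.19416536 0.48355717] [[-0.93, 0.38, -0.0], [0.38, 0.93, -0.0], [-0.0, -0.0, -1.0]] 1.001092265486946
a pick [ 0.483 -0.237  0.106] [-0.38  0.64  1.12  1.97 -0.7   0.99  0.81]
a lift [ 0.483 -0.237  0.276] [-0.46  0.38  1.15  1.74 -0.36  1.25  0.5 ]
a over [0.596 0.222 0.276] [-0.61  0.61  0.34  1.19 -0.18  1.64  0.06]
a place [0.596 0.222 0.126] [-0.6   0.71  0.31  1.38 -0.2   1.35  0.08]
b pick [ 0.483 -0.237  0.106] [-0.39  0.66  1.15  1.97 -0.73  1.01 -2.3 ]
b lift [ 0.483 -0.237  0.276] [-0.47  0.39  1.17  1.74 -0.38  1.26 -2.63]
b over [0.596 0.222 0.276] [-0.95  0.81  1.15  1.22 -0.61  1.76 -2.7 ]
b place [0.596 0.222 0.126] [-0.98  0.96  1.14  1.42 -0.74  1.54 -2.6 ]
pf [0.57966155 0.21617815 0.08674939]
1 0 [None, None, None]
1 15 [None, None, None]
1 30 [None, None, None]
1 40 [None, [-0.3, 0.48, -0.3, 2.53, 2.76, 0.77, -1.33], [-0.4, 0.48, -0.17, 2.49, 2.83, 0.72, -1.41]]
1 50 [[0.29, 0.48, -1.05, 2.52, 2.15, 0.66, -0.68], [0.3, 0.59, -1.05, 2.34, 2.04, 0.66, -0.45], [0.3, 0.62, -1.05, 2.3, 2.01, 0.66, -0.39]]
1 60 [[-0.23, 0.26, -0.35, 2.39, 1.66, 0.18, -0.24], [-0.36, 0.35, -0.16, 2.23, 1.22, 0.14, 0.24], [-0.35, 0.37, -0.16, 2.19, 1.09, 0.15, 0.38]]
-1 0 [None, None, None]
-1 15 [None, None, None]
-1 30 [None, None, None]
-1 40 [None, [0.27, 0.71, -1.06, 2.49, 2.38, 0.97, 2.39], [0.16, 0.63, -0.88, 2.45, 2.46, 0.87, 2.28]]
-1 50 [[0.02, 0.36, -0.69, 2.53, 2.36, 0.53, 2.2], [-0.09, 0.41, -0.51, 2.37, 2.35, 0.42, 2.28], [-0.09, 0.43, -0.51, 2.32, 2.31, 0.41, 2.33]]
-1 60 [[-1.1, 0.28, 0.71, 2.45, 4.3, 0.14, 0.27], None, [-0.9, 0.4, 0.54, 2.23, -1.31, 0.15, -0.41]]
```

```bash
python3 - <<'E'
from h import *
from station import bot
R=RP0@GR; p=tcp_for(PT,RP0)
bot.move_gripper(.5,40)
bot.move_to(p+[0,0,.12],R); o=bot.observe(); print(o["clock"],o["ee_pos"]-p,o["q"].round(2),o["finger_gap"])
c=bot.calibration("wrist"); pic,d=bot.capture("wrist"); cv2.imwrite("pics/wrist1.png",pic[...,::-1]); np.savez("wrist1.npz",p=pic,d=d)
W=cloud(d,c); m=(d>0)&(abs(W[...,2]-.128)<.005)&(np.hypot(*(W[...,:2]-PT[:2]).transpose(2,0,1))<.1)
q=W[m]; print(len(q)); r=cv2.minAreaRect(q[:,:2].astype(np.float32)*1000); print(r,np.median(q[:,2]))
print("finger check",pix(np.array([PT+[0,0,.12]]),c))
E
```

```text
3.9833 [0.00049524 0.00083969 0.11986299] [-0.38  0.39  1.01  1.82 -0.37  1.14  0.49] 0.49911659131814556
3726
((481.02288818359375, -233.9154815673828), (136.57125854492188, 14.958030700683594), 74.71017456054688) 0.12886593934559076
finger check [[319.00169282 238.91869483]]
```

View pics/wrist1.png

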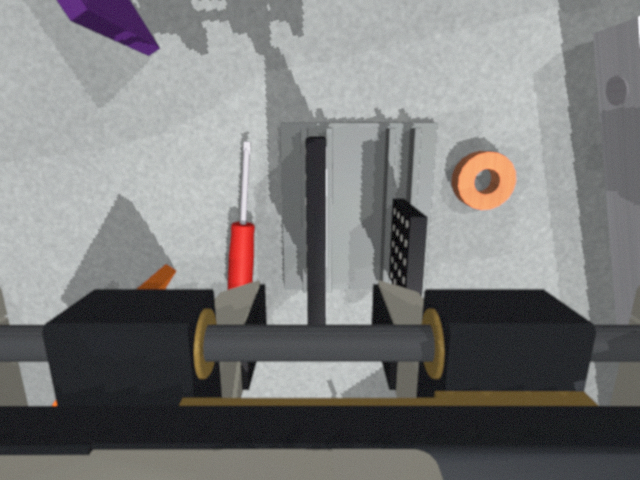

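The wrist view shows the panel's top edge at column 316, midway between the finger pads (255 and 382), with the driver and spare clear of the fingers. Its position agrees to about 2 mm, so I grasp and lift.

```bash
python3 - <<'E'
from h import *
from station import bot
R=RP0@GR; p=tcp_for(PT,RP0)+[-.001,.0005,0]
bot.line_to(p,feed=.12); o=bot.observe(); print(o["clock"],o["ee_pos"]-p,o["ft_force"])
bot.move_gripper(0,40); o=bot.observe(); print(o["clock"],o["finger_gap"]*92,o["grasp_force"],o["ft_force"])
bot.line_to(p+[0,0,.03],feed=.08); o=bot.observe(); print(o["clock"],o["finger_gap"]*92,o["ft_force"],o["wrist_torque"])
bot.line_to(p+[0,0,.17],feed=.2); o=bot.observe(); print(o["clock"],o["ee_pos"]-p,o["ft_force"],o["grasp_force"])
q=bot.inverse_kinematics(tcp_for(S(-.02,0,.034)+RP1@[-.007,0,.12],RP1),RP1@GR); print(q)
E
```

```text
5.1833 [ 0.00044622 -0.00031544  0.00062392] [-1.09450958  0.53488603  0.26318164]
5.8083 13.169399363402082 40.0007289648056 [-0.09679733  0.4688058   1.82252981]
6.3333 13.646828794279472 [-0.45429953  0.179694   -3.32726604] [-0.0997613   0.08266086 -0.00393533]
7.1833 [-0.00054489  0.00056732  0.16887028] [ 0.48678538 -0.27672105 -3.29171359] 39.99362826347351
[-0.83791795  0.74085432  0.84288695  1.22116194 -0.459935    1.6512868
  0.29603946]
```

```bash
python3 - <<'E'
from h import *
from station import bot
R=RP1@GR
P=lambda dx,dz: tcp_for(ORG1+rz(SY)@[dx,0,dz],RP1)
bot.move_to(P(-.02,.12),R); bot.line_to(P(-.015,.015),feed=.12)
bot.wait(.3); o=bot.observe(); print(o["clock"],o["ee_pos"]-P(-.015,.015),o["ft_force"],o["q"].round(2),o["finger_gap"]*92)
A=[]
for n in("top","scene"):
    pic,d=bot.capture(n); np.savez(n+"2.npz",p=pic,d=d); c=bot.calibration(n)
    A.append(cv2.resize(pic[130:290,110:290,::-1] if n=="top" else pic[250:410,340:520,::-1],None,fx=2.2,fy=2.2,interpolation=2))
    W=cloud(d,c); L=(W-SO)@rz(SY)   # stand axes
    Lp=(L-rz(SY).T@(ORG1-SO+rz(SY)@[-.015,0,.015]))@ry(TL)  # expected panel axes
    m=(d>0)&(abs(Lp[...,2]-.12)<.004)&(abs(Lp[...,0])<.012)&(abs(Lp[...,1])<.09)&(abs(Lp[...,1])>.02)
    print(n,"top edge",m.sum(),np.percentile(Lp[m],[1,50,99],axis=0).round(4).tolist())
    f=(d>0)&(abs(Lp[...,0]+.007)<.006)&(Lp[...,2]>.01)&(Lp[...,2]<.11)&(abs(Lp[...,1])<.08)&(pic.max(2)<255)
    if n=="top" and f.sum()>50:
        q=Lp[f]; 
        for s in(1,2): print("front y range",np.percentile(q[:,1],[1,99]),"fit x=a+by+cz",np.linalg.lstsq(np.c_[np.ones(len(q)),q[:,1:]],q[:,0],rcond=None)[0].round(4),len(q)) if s==1 else 0
cv2.imwrite("pics/hover.png",np.hstack(A))
E
```

```text
10.2167 [1.59144814e-04 5.20147318e-05 4.03311320e-04] [-0.11659645  0.8355551  -2.38191614] [-0.88  0.78  0.83  1.44 -0.5   1.43  0.36] 13.205619080352676
top top edge 243 [[-0.006, -0.0712, 0.1163], [0.0008, -0.0442, 0.1194], [0.009, 0.0659, 0.1217]]
front y range [-0.07144634  0.06491722] fit x=a+by+cz [-0.0051 -0.006   0.0022] 1347
scene top edge 389 [[-0.0069, -0.0707, 0.1163], [0.0009, -0.044, 0.1206], [0.0073, 0.0688, 0.1233]]
```

View pics/hover.png

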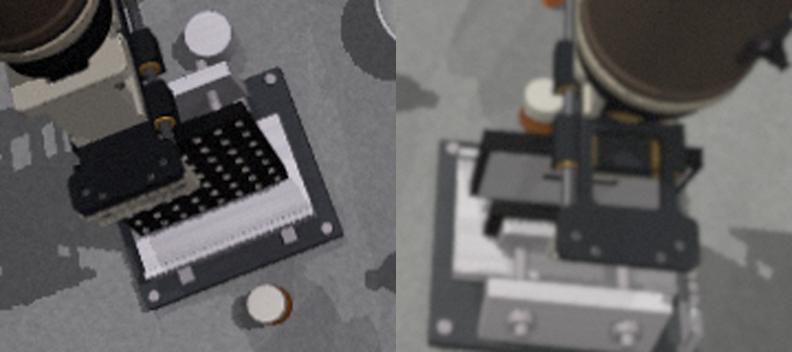

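The left crop shows the dotted face outward over the ledge at (220,170), square to the stand and 1 mm off to -y. The right crop shows the back plate in front of the backrest. Next I ease it in and set it down.

```bash
cat >> h.py <<'E'
P=lambda dx,dz,dy=.001: tcp_for(ORG1+rz(SY)@[dx,dy,dz],RP1)
E
python3 - <<'E'
from h import *
from station import bot
ft=lambda n=5: np.mean([(bot.wait(.02),bot.observe()["ft_force"])[1] for _ in range(n)],0)@rz(SY)
bot.line_to(P(-.012,.004),feed=.05); bot.wait(.2); b=ft(); print("base",b)
dx=-.012; dz=.004
while dz>-.004:                       # down until the ledge carries it
    dz-=.001; bot.line_to(P(dx,dz),feed=.02); f=ft()-b
    if f[2]>1.2: break
print("down",dz,f,bot.observe()["clock"])
dz+=.001
while dx<.004:
    dx+=.001; bot.line_to(P(dx,dz),feed=.02); f=ft(3)-b
    if f[0]<-1.5: break
o=bot.observe(); print("in",dx,f,o["clock"],(o["ee_pos"]-P(dx,dz)).round(4))
while dz>-.004:
    dz-=.0005; bot.line_to(P(dx,dz),feed=.02); f=ft(3)-b
    if f[2]>1.2: break
print("set",dx,dz,f,bot.observe()["clock"])
E
```

```text
base [ 0.17277611  0.08844696 -2.5129514 ]
down -0.001 [1.03133777 0.42672724 8.02776549] 12.6417
in -0.0009999999999999966 [-2.18064591 -0.09103728  1.34100617] 15.9417 [-0.0002 -0.0001 -0.    ]
set -0.0009999999999999966 -0.0005 [-3.18361414  0.16821049  4.58258535] 16.2417
```

```bash
python3 - <<'E'
from h import *
from station import bot
bot.move_gripper(.45,20); o=bot.observe(); print(o["clock"],o["ft_force"])
p=o["ee_pos"]; bot.line_to(p+RP1[:,2]*.11,feed=.2)
bot.move_gripper(0,20); o=bot.observe(); print(o["clock"],o["q"].round(2))
pf=ORG1+RP1@[-.007,0,.055]+rz(SY)@[-.001,0,0]
for deg in(45,50,55,60,65,70):
  for k in(1,-1):
    R=press_rot(np.radians(deg),k)
    t=[bot.inverse_kinematics(pf-R[:,2]*.017+rz(SY)@v,R) for v in([-.06,0,.1],[-.03,0,.01],[.012,0,0])]
    if all(x is not None for x in t): print(deg,k,*[np.round(x,2).tolist() for x in t])
A=[]
for n in("top","scene"):
    pic,d=bot.capture(n); np.savez(n+"3.npz",p=pic,d=d); W=cloud(d,bot.calibration(n))
    Lp=(W-ORG1)@RP1
    m=(d>0)&(abs(Lp[...,2]-.12)<.006)&(abs(Lp[...,0])<.015)&(abs(Lp[...,1])<.085)
    if m.any(): print(n,m.sum(),np.percentile(Lp[m],[1,50,99],axis=0).round(4).tolist())
    A.append(cv2.resize(pic[130:290,110:290,::-1] if n=="top" else pic[250:410,340:520,::-1],None,fx=2.2,fy=2.2,interpolation=2))
cv2.imwrite("pics/lean.png",np.hstack(A))
E
```

```text
16.9083 [ 0.92287574 -0.11537068 -0.28638982]
18.4167 [-0.83  0.78  0.85  1.19 -0.49  1.65  0.3 ]
45 1 [-1.34, 0.02, 0.83, 2.55, 2.66, 0.22, -1.23] [-0.56, 0.35, 0.02, 2.54, 2.88, 0.54, -1.49] [-0.38, 0.42, -0.17, 2.44, 2.76, 0.53, -1.33]
45 -1 [0.41, 0.17, -1.03, 2.44, 2.11, 0.35, 2.49] [0.29, 0.56, -1.06, 2.48, 2.25, 0.77, 2.43] [0.29, 0.65, -1.06, 2.39, 2.23, 0.79, 2.53]
50 1 [0.47, 0.17, -1.08, 2.36, 1.58, 0.28, -0.11] [-0.33, 0.32, -0.24, 2.45, 2.57, 0.36, -1.14] [-0.23, 0.4, -0.35, 2.35, 2.46, 0.37, -0.99]
55 1 [-1.36, 0.01, 0.87, 2.38, 0.46, 0.16, 1.0] [-0.37, 0.29, -0.17, 2.37, 2.26, 0.19, -0.82] [-0.24, 0.38, -0.31, 2.28, 2.06, 0.23, -0.59]
55 -1 [-1.17, 0.02, 0.68, 2.37, 0.48, 0.16, -2.18] [0.06, 0.36, -0.69, 2.34, 1.89, 0.35, 2.74] [-0.09, 0.4, -0.51, 2.27, 1.92, 0.3, 2.71]
60 1 [-1.34, 0.04, 0.88, 2.3, 0.08, 0.29, 1.38] [-0.37, 0.29, -0.16, 2.29, 1.21, 0.14, 0.24] [-0.35, 0.36, -0.16, 2.21, 1.15, 0.14, 0.32]
65 1 [-1.21, 0.09, 0.79, 2.21, -0.05, 0.43, 1.51] [-0.76, 0.29, 0.32, 2.24, -0.22, 0.2, 1.66] [-0.69, 0.37, 0.27, 2.15, -0.23, 0.21, 1.67]
65 -1 [-1.6, 0.16, 1.28, 2.23, -0.34, 0.45, -1.31] [-1.29, 0.46, 1.08, 2.27, -1.2, 0.44, -0.5] [-1.21, 0.55, 1.04, 2.18, -1.25, 0.49, -0.49]
70 1 [-1.12, 0.14, 0.71, 2.13, -0.12, 0.57, 1.58] [-0.8, 0.32, 0.4, 2.15, -0.27, 0.35, 1.72] [-0.74, 0.39, 0.35, 2.07, -0.28, 0.37, 1.73]
70 -1 [-1.5, 0.23, 1.22, 2.14, -0.4, 0.6, -1.25] [-1.31, 0.54, 1.17, 2.19, -1.06, 0.6, -0.64] [-1.23, 0.62, 1.13, 2.1, -1.1, 0.65, -0.63]
top 659 [[-0.0072, -0.0695, 0.1141], [-0.0006, -0.0014, 0.1183], [0.0086, 0.0673, 0.1211]]
scene 718 [[-0.0082, -0.069, 0.1144], [-0.0016, -0.0225, 0.1197], [0.0064, 0.0683, 0.1225]]
```

View pics/lean.png

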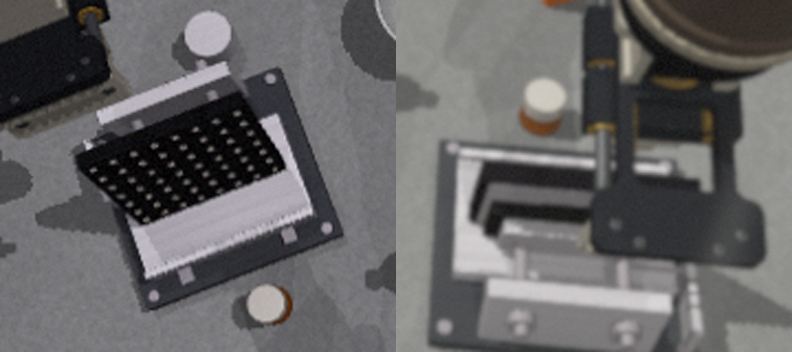

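The top view (left crop) shows the module leaning by itself with dots outward, centred on the backrest to within 1 mm and foot up against it at (190,195). The jar at (268,305) is clear. Next I go round to the front and press with the closed fingertips.

```bash
python3 - <<'E'
from h import *
from station import bot
R=press_rot(np.radians(65)); Z=rz(SY)
pf=ORG1+RP1@[-.007,.0,.052]
T=lambda v: pf-R[:,2]*.017+Z@np.array(v,float)
o=bot.observe(); bot.line_to(o["ee_pos"]+Z@[-.08,0,.05],feed=.25)
bot.move_to(T([-.07,0,.1]),R); o=bot.observe(); print(o["clock"],o["q"].round(2))
bot.line_to(T([-.035,0,.006]),feed=.15)
o=bot.observe(); print(o["clock"],o["ee_pos"]-T([-.035,0,.006]),o["q"].round(2))
ft=lambda n=5: np.mean([(bot.wait(.02),bot.observe()["ft_force"])[1] for _ in range(n)],0)@Z
bot.wait(.2); b=ft(); print("base",b); np.save("b.npy",b)
s=0
while s<.04:
    s+=.0015; bot.line_to(T(np.array([-.035,0,.006])+ry(TL)@[s,0,0]),feed=.03); f=ft(2)-b
    if f[0]<-1.2: break
o=bot.observe(); print("contact",s,f,o["clock"],(Z.T@(o["ee_pos"]-T([0,0,0]))).round(4))
E
```

```text
20.1583 [-1.24  0.07  0.8   2.23 -0.01  0.42  1.48]
20.975 [ 0.00077715 -0.00031945  0.00020283] [-0.85  0.31  0.44  2.26 -0.48  0.19  1.91]
base [-0.39869736 -0.15427929 -0.05976517]
contact 0.040500000000000015 [ 0.20433044  0.17993144 -0.37221062] 28.9083 [ 0.0042 -0.     -0.0045]
```

```bash
python3 - <<'E'
from h import *
from station import bot
o=bot.observe(); print(o["clock"],o["ee_pos"],o["eef_rot"].round(2).tolist(),o["finger_gap"],o["ft_force"])
A=[]
for n in("top","scene"):
    pic,d=bot.capture(n); np.savez(n+"4.npz",p=pic,d=d); c=bot.calibration(n); W=cloud(d,c); Lp=(W-ORG1)@RP1
    m=(d>0)&(abs(Lp[...,2]-.12)<.006)&(abs(Lp[...,0])<.015)&(abs(Lp[...,1])<.085)
    if m.any(): print(n,m.sum(),np.percentile(Lp[m],[1,50,99],axis=0).round(4).tolist())
    print("tip px",pix([o["ee_pos"]+o["eef_rot"][:,2]*.017],c))
    A.append(cv2.resize(pic[130:290,110:290,::-1] if n=="top" else pic[250:410,340:520,::-1],None,fx=2.2,fy=2.2,interpolation=2))
cv2.imwrite("pics/p4.png",np.hstack(A))
E
```

```text
28.9083 [0.57609937 0.21486512 0.09474074] [[-0.85, -0.34, 0.4], [-0.31, 0.94, 0.14], [-0.42, -0.0, -0.91]] 0.0027623570883055963 [ 0.38836821 -0.27464228 -0.79975549]
top 659 [[-0.007, -0.0695, 0.1142], [-0.0005, -0.0013, 0.1183], [0.0081, 0.0678, 0.1209]]
tip px [[196.3067334  207.11050219]]
scene 1064 [[-0.0079, -0.0682, 0.1146], [-0.0003, 0.0003, 0.1197], [0.0063, 0.0686, 0.1225]]
tip px [[419.71011704 343.59723151]]
```

View pics/p4.png

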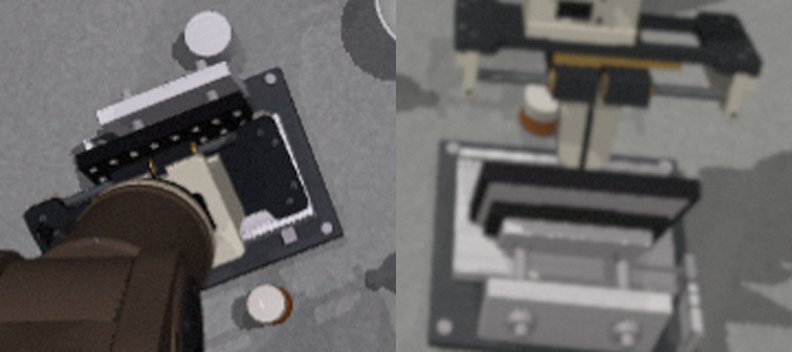

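The panel is unmoved (same top edge as before), and the fingertips at about (590,165) in the right crop are right at its face with no force yet. I advance straight back until contact, then to half travel.

```bash
python3 - <<'E'
from h import *
from station import bot
Z=rz(SY); b=np.load("b.npy"); X=Z[:,0]
ft=lambda n=2: np.mean([(bot.wait(.02),bot.observe()["ft_force"])[1] for _ in range(n)],0)@Z-b
p0=bot.observe()["ee_pos"]; s=0; log=[]
while s<.026:
    s+=.002; bot.line_to(p0+X*s,feed=.03); f=ft(); o=bot.observe()
    log.append([s*1000,(o["ee_pos"]-p0)@X*1000,*f])
    if f[0]<-8.5 or o["clock"]>38: break
print(np.round(log,2),o["clock"])
A=[]
for n in("top","scene"):
    pic,d=bot.capture(n); np.savez(n+"5.npz",p=pic,d=d); c=bot.calibration(n); W=cloud(d,c); Lp=(W-ORG1)@RP1
    L=(W-SO)@Z
    m=(d>0)&(abs(L[...,2]-.146)<.006)&(abs(L[...,0]-.02)<.035)&(abs(L[...,1])<.085)&(abs(L[...,1])>.03)
    if m.any(): print(n,m.sum(),np.percentile(L[m],[1,50,99],axis=0).round(4).tolist())
    A.append(cv2.resize(pic[130:290,110:290,::-1] if n=="top" else pic[250:410,340:520,::-1],None,fx=2.2,fy=2.2,interpolation=2))
cv2.imwrite("pics/p5.png",np.hstack(A))
E
```

```text
[[ 2.    2.14  0.3  -0.16 -0.15]
 [ 4.    4.11  0.09  0.12 -0.22]
 [ 6.    6.06  0.96  0.27  0.36]
 [ 8.    7.36 -2.92  0.78  1.34]
 [10.    9.44 -3.9  -0.18  1.07]
 [12.   11.26 -5.98  0.19  1.85]
 [14.   12.99 -7.38 -0.44  3.24]
 [16.   15.92 -7.89  0.76  8.24]
 [18.   18.35 -8.98  0.5  10.97]] 31.5583
top 373 [[0.0312, -0.0705, 0.14], [0.0377, -0.0316, 0.1434], [0.0473, 0.0684, 0.1478]]
scene 584 [[0.0325, -0.0696, 0.1404], [0.0399, 0.0305, 0.1448], [0.0463, 0.0687, 0.1489]]
```

View pics/p5.png

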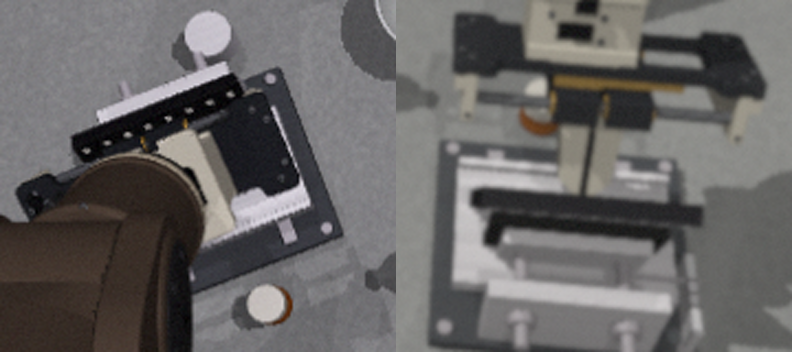

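```bash
python3 - <<'E'
from h import *
from station import bot
Z=rz(SY); o=bot.observe(); p=o["ee_pos"];R=o["eef_rot"]; print(o["clock"],(Z.T@(p-SO)).round(4),(Z.T@(p+R[:,2]*.017-SO)).round(4), o["ft_force"]@Z, o["wrist_torque"]@Z)
D=np.load("scene5.npz"); d=D["d"];W=cloud(d,bot.calibration("scene"));T=(W-p)@R
for z0 in range(-90,20,10):
    m=(d>0)&(T[...,2]*1000>z0)&(T[...,2]*1000<z0+10)&(abs(T[...,1])<.1)&(abs(T[...,0])<.06)
    if m.sum()>5:
        q=T[m]*1000; c=abs(q[:,1])<14
        print(z0,m.sum(),"x pct",np.percentile(q[:,0],[2,50,98]).round(1),"y",np.percentile(q[:,1],[2,98]).round(1),"centre x",np.percentile(q[c,0],[2,50,98]).round(1) if c.sum() else None)
# panel back / top profile in stand axes, from scene (back) view; carriage backrest top
L=(W-SO)@Z
for z0 in range(30,160,8):
    m=(d>0)&(L[...,2]*1000>z0)&(L[...,2]*1000<z0+8)&(abs(L[...,1])<.058)&(abs(L[...,1])>.03)&(L[...,0]<.064)&(L[...,0]>-.09)
    if m.sum()>3: print("scene z",z0,m.sum(),np.percentile(L[m][:,0]*1000,[1,25,50,75,99]).round(1))
D=np.load("top5.npz"); d=D["d"];W=cloud(d,bot.calibration("top"));L=(W-SO)@Z
for z0 in range(24,160,8):
    m=(d>0)&(L[...,2]*1000>z0)&(L[...,2]*1000<z0+8)&(L[...,1]<-.05)&(L[...,1]>-.085)&(L[...,0]<.064)&(L[...,0]>-.09)
    if m.sum()>3: print("top z",z0,m.sum(),np.percentile(L[m][:,0]*1000,[1,25,50,75,99]).round(1))
E
```

```text
31.6583 [ 0.0141 -0.0001  0.0956] [ 0.0213 -0.      0.0802] [-9.391028   -0.31077849 10.5448053 ] [0.044129   1.24320526 0.01880238]
-90 211 x pct [-38.1 -35.5  24.2] y [-86.9  84.9] centre x [-38.2 -36.2 -14.3]
-80 50 x pct [-13.6 -11.6  -9.5] y [-29.6  18.5] centre x [-13.5 -11.7  -9.9]
-70 163 x pct [-12.8 -10.8  -0. ] y [-19.4  18.3] centre x [-12.9 -10.9   0.2]
-60 170 x pct [-13.1 -10.9  -2.5] y [-18.8  17.8] centre x [-12.7 -11.   -8.2]
-50 165 x pct [-42.7 -11.1   7. ] y [-18.3  17.2] centre x [-13.3 -11.   -8.2]
-40 984 x pct [-48.2 -43.   -9.2] y [-67.   66.2] centre x [-47.9 -41.2  -8.9]
-30 343 x pct [-49.2 -45.5  -9.1] y [-69.6  66.2] centre x [-48.6 -11.4  -8.9]
-20 18 x pct [-35.7 -31.   -7.6] y [-69.6  58.3] centre x [-33.3  -9.4  -7.4]
-10 130 x pct [-21.7 -14.  -10.2] y [-69.7  56.8] centre x [-19.4 -14.3 -12.6]
0 503 x pct [-20.3 -16.7 -10. ] y [-58.4  58.6] centre x [-20.2 -16.8 -12.3]
10 541 x pct [-22.  -17.8  -6.2] y [-58.7  51.3] centre x [-21.8 -18.  -13.1]
scene z 30 436 [-55.3 -47.5 -38.4  29.7  41.3]
scene z 38 102 [-55.3 -52.3 -49.9  28.7  33.7]
scene z 46 32 [19.9 21.5 29.6 30.9 31.6]
scene z 54 26 [21.8 31.7 32.9 33.7 52.7]
scene z 62 192 [24.  36.7 43.5 49.7 56.1]
scene z 70 49 [25.9 36.  37.  37.8 42. ]
scene z 78 47 [27.8 29.9 38.9 39.5 40.5]
scene z 86 225 [30.3 33.  36.2 38.9 41.3]
scene z 94 230 [24.4 27.8 30.2 32.6 34.5]
scene z 102 48 [25.  26.1 27.6 30.6 33.2]
scene z 110 4 [30.  30.5 31.5 32.4 32.4]
scene z 134 67 [36.8 43.2 44.  45.1 46.1]
scene z 142 363 [32.6 36.4 39.2 42.2 46.4]
top z 24 173 [-54.5 -42.9 -37.  -21.4  43.9]
top z 32 55 [-54.7 -53.3 -51.8 -49.9 -29.3]
top z 128 29 [26.  27.8 29.7 30.4 39. ]
top z 136 87 [30.  32.2 35.3 44.  48. ]
top z 144 43 [33.5 35.3 36.9 39.1 42.8]
```

```bash
python3 - <<'E'
from h import *
from station import bot
Z=rz(SY)
p3=P(-.001,-.0005)+RP1[:,2]*.11;R3=RP1@GR
for n in("scene","top"):
    D=np.load(n+"3.npz");d=D["d"];T=(cloud(d,bot.calibration(n))-p3)@R3*1000
    for z0 in range(-100,40,8):
        m=(d>0)&(T[...,2]>z0)&(T[...,2]<z0+8)&(abs(T[...,1])<30)&(abs(T[...,0])<30)
        if m.sum()>2: q=T[m]; print(n,z0,m.sum(),"x",np.percentile(q[:,0],[2,98]).round(),"y",np.percentile(q[:,1],[2,98]).round())
def plane(n,k):
    D=np.load(f"{n}{k}.npz");d=D["d"];W=cloud(d,bot.calibration(n));L=(W-SO)@Z*1000
    m=(d>0)&(L[...,2]>126)&(L[...,2]<156)&(abs(L[...,1])<66)&(abs(L[...,1])>32)&(L[...,0]>10)&(L[...,0]<60)&(D["p"].max(2)<70)
    q=L[m]; A=np.c_[np.ones(len(q)),q[:,0],q[:,1]]
    co=np.linalg.lstsq(A,q[:,2],rcond=None)[0]; print(n,k,len(q),"top slope deg",np.degrees(np.arctan(-co[1])).round(1),"mean",q.mean(0).round(1),q.min(0).round(),q.max(0).round())
for k in(3,4,5):
    for n in("top","scene"): plane(n,k)
# joint-based check of tool pose
o=bot.observe(); print(o["q"].round(3),o["clock"])
E
```

```text
scene -100 42 x [-29.  18.] y [-3. 30.]
scene -92 33 x [-6. 20.] y [29. 30.]
scene -84 16 x [-8. 13.] y [29. 30.]
scene -44 11 x [-11.   9.] y [14. 18.]
scene -36 11 x [-11.   9.] y [15. 17.]
top -100 11 x [-27. -21.] y [-30. -28.]
top -92 9 x [-23. -19.] y [-29. -27.]
top -68 3 x [-12. -12.] y [-13. -11.]
top -28 22 x [-12. -11.] y [-9. 15.]
top -20 5 x [-12. -11.] y [-3.  7.]
top 3 529 top slope deg -38.5 mean [ 19.    0.5 141.6] [ 10. -66. 126.] [ 31.  66. 151.]
scene 3 353 top slope deg 13.7 mean [ 21.6 -14.2 147.8] [ 14. -66. 129.] [ 30.  66. 152.]
top 4 512 top slope deg -35.7 mean [ 19.2  -1.  141.9] [ 10. -66. 126.] [ 31.  66. 150.]
scene 4 468 top slope deg 16.9 mean [ 22.7   1.6 147.5] [ 14. -66. 130.] [ 30.  66. 152.]
top 5 472 top slope deg -28.3 mean [ 35.7  -1.9 140.4] [ 26. -66. 126.] [ 48.  66. 148.]
scene 5 464 top slope deg 27.7 mean [ 40.5   2.  144.3] [ 33. -66. 127.] [ 47.  66. 149.]
[-0.77   0.402  0.383  2.137 -0.505  0.216  1.941] 31.6583
```

The panel has tipped back in the right crop of the last picture: its top edge at (590,205) has moved and the back plate no longer shows. The depth data puts the closed fingertips about 29 mm shorter than I assumed, so I was pressing above the backrest's top edge. I back off and re-measure the lean.

```bash
cat >> h.py <<'E'
def lean(n,k,bot):
    Z=rz(SY)
    D=np.load(f"{n}{k}.npz");d=D["d"];L=(cloud(d,bot.calibration(n))-SO)@Z*1000
    m=(d>0)&(L[...,2]>138)&(L[...,2]<156)&(abs(L[...,1])<66)&(abs(L[...,1])>32)&(L[...,0]>0)&(L[...,0]<62)&(D["p"].max(2)<70)
    q=L[m]; co=np.linalg.lstsq(np.c_[np.ones(len(q)),q[:,:2]],q[:,2],rcond=None)[0]
    r=cv2.minAreaRect(q[:,:2].astype(np.float32))
    b=(d>0)&(L[...,2]>97)&(L[...,2]<105)&(abs(L[...,1])<55)&(abs(L[...,1])>30)&(L[...,0]>10)&(L[...,0]<60)
    print(n,k,len(q),"lean",np.degrees(np.arctan(-co[1])).round(1),"top c",q.mean(0).round(1),"rect",np.round(r[0],1),np.round(r[1],1),"backrest top x",np.percentile(L[b][:,0],[2,50,98]).round(1) if b.any() else None)
E
python3 - <<'E'
from h import *
from station import bot
Z=rz(SY); o=bot.observe(); bot.line_to(o["ee_pos"]-Z[:,0]*.034,feed=.08)
A=[]
for n in("top","scene"):
    pic,d=bot.capture(n); np.savez(n+"6.npz",p=pic,d=d)
    A.append(cv2.resize(pic[130:290,110:290,::-1] if n=="top" else pic[250:410,340:520,::-1],None,fx=2.2,fy=2.2,interpolation=2))
    for k in(3,5,6): lean(n,k,bot)
o=bot.observe(); print(o["clock"],o["ft_force"]@Z,(Z.T@(o["ee_pos"]-SO)).round(4))
D=np.load("top6.npz");d=D["d"];L=(cloud(d,bot.calibration("top"))-SO)@Z*1000
D3=np.load("top3.npz");L3=(cloud(D3["d"],bot.calibration("top"))-SO)@Z*1000
for nm,LL,dd in(("6",L,d),("3",L3,D3["d"])):
  for z0 in range(34,150,16):
    m=(dd>0)&(LL[...,2]>z0)&(LL[...,2]<z0+8)&(abs(LL[...,1])<68)&(LL[...,1]<-48)&(LL[...,0]>-45)&(LL[...,0]<40)
    if m.any(): print(nm,z0,m.sum(),np.percentile(LL[m][:,0],[5,50,95]).round(1))
cv2.imwrite("pics/p6.png",np.hstack(A))
E
```

```text
top 3 381 lean -5.7 top c [ 21.3   0.5 145.3] rect [22.3 -0. ] [ 17.3 131.7] backrest top x None
top 5 344 lean 0.9 top c [ 38.2  -0.4 143.1] rect [38.5  0.1] [131.8  18.1] backrest top x None
top 6 238 lean 9.1 top c [ 26.5  -2.6 140.5] rect [27.5 -0. ] [131.9  15.5] backrest top x None
scene 3 350 lean 13.0 top c [ 21.6 -13.8 148. ] rect [22.2 -0.1] [ 14.  131.8] backrest top x [16.5 21.5 26.2]
scene 5 449 lean 25.4 top c [ 40.4   1.9 144.6] rect [40.2  0.1] [ 13.5 131.7] backrest top x [24.6 29.4 34.2]
scene 6 407 lean 20.2 top c [ 27.8   3.2 141.3] rect [27.5  0.1] [ 13.7 131.7] backrest top x [16.6 21.3 26.4]
32.325 [-0.35939409  0.13758064 -0.12983857] [-0.0189  0.      0.096 ]
6 98 33 [1.8 4.1 6.5]
6 114 40 [ 8.8 11.8 14.1]
6 130 58 [17.7 20.6 34.8]
3 34 20 [-14.5 -13.5 -12.5]
3 50 22 [-11.4  -9.2  -7.1]
3 66 23 [-6.3 -4.8 -3.2]
3 82 27 [-1.7 -0.1  1.5]
3 98 24 [2.9 4.8 5.9]
3 114 27 [ 7.7  9.2 10.5]
3 130 29 [11.8 14.  15.2]
3 146 56 [16.9 20.6 27. ]
```

View pics/p6.png

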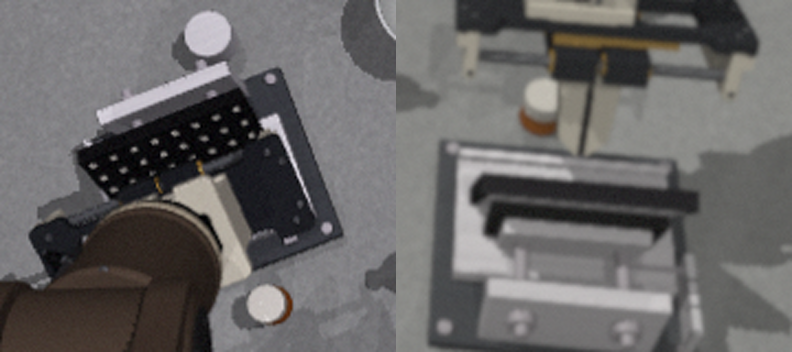

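The panel still stands on the ledge but leans about 26° (left crop, dotted face at (170,145)), with its foot about 17 mm forward. The carriage is back at 0. I nudge the foot back up to the backrest, pushing low on the panel with the closed fingertips.

```bash
python3 - <<'E'
from h import *
from station import bot
Z=rz(SY); R=press_rot(np.radians(65))
G=lambda x,z: SO+Z@[x,0,z]
ks=[bot.inverse_kinematics(G(x,z),R) for x,z in((-.05,.0395),(-.036,.0395),(-.01,.0395),(-.02,.064),(.01,.064))]
print([None if k is None else k.round(2).tolist() for k in ks])
bot.line_to(G(-.05,.0395),R,feed=.12); bot.line_to(G(-.04,.0395),feed=.08)
ft=lambda n=2: np.mean([(bot.wait(.02),bot.observe()["ft_force"])[1] for _ in range(n)],0)@Z-b
bot.wait(.1); b=0; b=ft(3); x=-.04; log=[]
while x<-.008:
    x+=.003 if x<-.019 else .001
    bot.line_to(G(x,.0395),feed=.05); f=ft(); log.append([x*1000,f[0],f[2]])
    if f[0]<-3.2 and x>-.019 or f[0]<-6: break
print(np.round(log,1).tolist(),bot.observe()["clock"])
for n in("top","scene"):
    pic,d=bot.capture(n); np.savez(n+"7.npz",p=pic,d=d); lean(n,7,bot)
E
```

```text
[[0.05, 0.52, -0.7, 2.26, 1.55, 0.39, -0.04], [-0.22, 0.46, -0.34, 2.25, 1.49, 0.21, -0.02], [-0.35, 0.47, -0.17, 2.2, 1.25, 0.14, 0.21], [-0.77, 0.42, 0.37, 2.24, -0.95, 0.12, 2.37], [-0.69, 0.45, 0.28, 2.16, -0.56, 0.13, 2.0]]Traceback (most recent call last):
  File "<stdin>", line 7, in <module>
station.IKError: the arm cannot follow that straight line within its joint ranges
```

```bash
python3 - <<'E'
from h import *
from station import bot
Z=rz(SY)
G=lambda x,z: SO+Z@[x,0,z]
for deg in(72,76):
    R=press_rot(np.radians(deg))
    try: bot.line_to(G(-.052,.0395),R,feed=.12); break
    except bot.IKError as e: print(deg,e)
else: raise SystemExit
o=bot.observe(); print(deg,o["clock"],o["q"].round(2))
try: bot.line_to(G(-.042,.0395),feed=.08)
except bot.IKError as e: print(e); raise SystemExit
ft=lambda n=2: np.mean([(bot.wait(.02),bot.observe()["ft_force"])[1] for _ in range(n)],0)@Z-b
bot.wait(.1); b=0; b=ft(3); np.save("b.npy",b); x=-.042; log=[]
while x<-.008:
    x+=.003 if x<-.02 else .001
    bot.line_to(G(x,.0395),feed=.05); f=ft(); log.append([x*1000,f[0],f[2]])
    if f[0]<-3.2 and x>-.019 or f[0]<-6: break
print(np.round(log,1).tolist(),bot.observe()["clock"],bot.observe()["q"].round(2))
for n in("top","scene"):
    pic,d=bot.capture(n); np.savez(n+"7.npz",p=pic,d=d); lean(n,7,bot)
E
```

```text
72 33.0167 [-0.74  0.45  0.34  2.21 -0.52  0.22  1.96]
[[-39.0, -0.6, 0.3], [-36.0, 0.0, 0.5], [-33.0, -0.5, 0.2], [-30.0, -0.5, 0.8], [-27.0, -0.4, 0.4], [-24.0, -3.1, 1.0], [-21.0, -2.6, 0.1], [-18.0, -2.4, -0.3], [-17.0, -3.4, 0.6]] 35.9917 [-0.73  0.49  0.35  2.13 -0.52  0.26  1.95]
top 7 362 lean -2.2 top c [ 23.3   0.3 144.2] rect [24.1 -0. ] [131.8  16.9] backrest top x None
scene 7 454 lean 15.8 top c [ 24.6   1.9 146.5] rect [24.6 -0.1] [ 14.1 131.7] backrest top x [16.8 21.8 26.3]
```

```bash
python3 - <<'E'
from h import *
from station import bot
Z=rz(SY); b=np.load("b.npy"); R=press_rot(np.radians(72))
G=lambda x,z: SO+Z@[x,0,z]
ft=lambda n=2: np.mean([(bot.wait(.02),bot.observe()["ft_force"])[1] for _ in range(n)],0)@Z-b
x=-.017; log=[]
while x<-.0105:
    x+=.001; bot.line_to(G(x,.0395),feed=.05); f=ft(); log.append([x*1000,f[0],f[2]])
    if f[0]<-5: break
print(np.round(log,1).tolist(),bot.observe()["clock"])
for n in("scene",):
    pic,d=bot.capture(n); np.savez(n+"8.npz",p=pic,d=d); lean(n,8,bot)
bot.line_to(G(-.035,.0395),feed=.1)
bot.line_to(G(-.028,.060),feed=.1); bot.wait(.1)
for n in("top","scene"):
    pic,d=bot.capture(n); np.savez(n+"9.npz",p=pic,d=d); lean(n,9,bot)
o=bot.observe(); print(o["clock"],o["q"].round(2),o["ft_force"]@Z-b)
for x in(-.01,.0,.012): k=bot.inverse_kinematics(G(x,.06),R); print(x,None if k is None else k.round(2))
E
```

```text
[[-16.0, -2.9, 0.3], [-15.0, -2.5, -0.4], [-14.0, -4.2, -0.7], [-13.0, -4.5, -0.3], [-12.0, -5.1, -0.1]] 37.5083
scene 8 457 lean 14.6 top c [ 24.2   1.6 148.1] rect [24.2 -0.1] [ 14.8 131.9] backrest top x [18.9 23.5 28.3]
top 9 382 lean -5.9 top c [ 21.    0.8 145.4] rect [21.7 -0. ] [ 17.9 132. ] backrest top x None
scene 9 460 lean 14.7 top c [ 22.3   2.2 147.9] rect [21.4 -0.1] [131.7  15.1] backrest top x [16.1 21.  26.1]
38.5083 [-0.78  0.44  0.41  2.15 -0.49  0.3   1.93] [-0.22708208  0.0395635   0.32788314]
-0.01 [-0.78  0.46  0.41  2.11 -0.49  0.32  1.93]
0.0 [-0.77  0.48  0.41  2.08 -0.49  0.34  1.93]
0.012 [-0.77  0.49  0.41  2.05 -0.49  0.35  1.92]
```

The panel leans flat again (15°, foot against the backrest, centred). Next I press at mid-backrest height.

```bash
python3 - <<'E'
from h import *
from station import bot
Z=rz(SY); b=np.load("b.npy")
G=lambda x,z: SO+Z@[x,0,z]
def ft(n=3):
    return np.mean([(bot.wait(.02),bot.observe()["ft_force"])[1] for _ in range(n)],0)@Z-b
bot.line_to(G(-.012,.06),feed=.06); x=-.012; log=[]
while x<.006:
    x+=.002 if not log or log[-1][2]>-8 else .001
    bot.line_to(G(x,.06),feed=.04); f=ft(); o=bot.observe()
    log.append([x*1000,((o["ee_pos"]-SO)@Z)[0]*1000,f[0],f[2]])
    if f[0]<-10.6: break
print(np.round(log,1).tolist(),o["clock"])
A=[]
for n in("top","scene"):
    pic,d=bot.capture(n); np.savez(n+"10.npz",p=pic,d=d); lean(n,10,bot)
    u,v=(110,150) if n=="top" else (380,300)
    A.append(cv2.resize(pic[v:v+125,u:u+130,::-1],None,fx=3,fy=3,interpolation=2))
cv2.imwrite("pics/p10.png",np.hstack(A))
print(bot.observe()["clock"],ft(5),bot.observe()["q"].round(2))
E
```

```text
[[-10.0, -10.1, -0.7, 0.6], [-8.0, -8.7, -4.1, 1.9], [-6.0, -6.6, -5.7, 1.9], [-4.0, -4.9, -6.7, 2.5], [-2.0, -3.2, -8.2, 2.8], [-1.0, -2.4, -8.5, 4.4], [0.0, -1.5, -9.4, 4.6], [1.0, -0.6, -10.1, 5.7], [2.0, 0.2, -10.2, 5.5], [3.0, 1.0, -11.3, 6.3]] 41.925
top 10 362 lean -2.9 top c [ 30.7  -2.6 145.5] rect [31.5 -0. ] [131.9  16.8] backrest top x None
scene 10 472 lean 14.1 top c [ 31.6  -0.2 148. ] rect [31.1 -0. ] [ 14.9 132. ] backrest top x [26.  30.9 35.6]
42.025 [-11.21475521   0.10262467   6.49252983] [-0.77  0.48  0.41  2.08 -0.49  0.34  1.93]
```

View pics/p10.png

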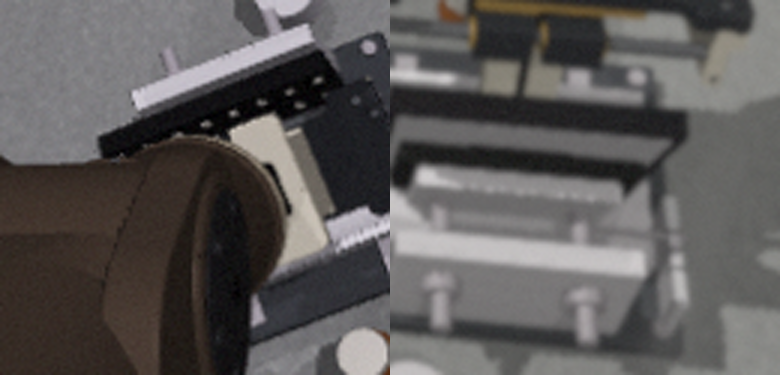

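The panel is flat on the backrest: lean is unchanged at about 14–15° and its top edge is still 148 mm up, so it is still on the ledge. The backrest is pushed back 9.7 mm with 11.2 N. I hold and hand in.

```bash
python3 - <<'E'
from h import *
from station import bot
b=np.load("b.npy"); bot.wait(3.2); o=bot.observe(); print(o["clock"],o["ft_force"]@rz(SY)-b)
pic,d=bot.capture("scene"); np.savez("scene11.npz",p=pic,d=d); lean("scene",11,bot)
print(bot.job_done())
E
```

```text
45.3083 [-11.62328513  -0.02224215   5.06655654]
scene 11 470 lean 14.1 top c [ 31.5  -0.5 147.8] rect [31.5 -0. ] [131.7  14.5] backrest top x [25.9 31.  35.7]
the job is handed in; nothing more can be done
None
```

I handed the job in at about 45 s: the larger module stands on the ledge, flat on the backrest with its dots outward, and has been held there for over 3 s at about 9.7 mm and 11.5 N; my first press landed too high and tipped it back to about 26°, so I pushed its foot back against the backrest and let go again before the final press.

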